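# Count the red chocolate coins into the tray's trough

## Robot

A 6-joint arm with a two-finger parallel gripper is mounted at the origin on the work surface. World frame = base frame: x ahead of the robot, y to its left, z up, the work surface at z = 0. Lengths are in m, angles in rad, forces in N, time in s.
With the tool pointing down it reaches from about 0.375 to 0.75 m from the base axis. Payload 9 kg.
Tool frame: the origin (TCP) lies at the very end of the fingers, on their centre line; the grasp point (between the pads) lies 19 mm behind it; z points along the fingers, y is the line along which they close (so a half turn about z gives the same grasp; the last joint's range is limited). The gripper opens to 85 mm and grips with 20 to 120 N. Pads are 22 mm wide; open, the fingers measure 114 mm over their backs; the gripper's body (76 mm by 85 mm) begins 54 mm behind the grasp point. The pads swing forward as they close: fully open they stand 13 mm farther back than shut.
Start: joints at [-1.432, 0.104, 0.097, 1.564, 0, 1.353], TCP at [0.21, -0.562, 0.231] pointing down, gripper open.
Joint ranges: [-2.99, 2.99], [-0.84, 1.86], [-1.1, 1.16], [-1.84, 2.11], [-1.51, 1.56], [-3.14, 3.14]. Speed limits (rad/s): [2.22, 2.22, 2.57, 3.14, 3.14, 3.14].

## Interface

Orientations are given as a unit quaternion [w, x, y, z].
In Python, from plant import * gives the robot as it stands. Calls block until the motion is done:
- move_to(position, orientation): joint-space move of the TCP to a pose.
- move_l(position, ori=None, max_speed=0.15): straight line of the TCP; ori=None keeps the orientation; max_speed is the mean speed in m/s.
- set_joints(angles): joint-space move.
- move_gripper(opening): opening from 0.0 (shut) to 1.0 (fully open); the grip force is fixed at half the most; returns when the fingers have stopped.
- wait(seconds).
- inverse_kinematics(position, orientation): joint angles nearest the present ones, or None.
- get_state(): the state.
- camera(name): name is "side" or "top" or "wrist"; returns (picture, depth): 480x640x3 uint8, red, green, blue; 480x640 float32, m along the optical axis (not along the pixel's ray), 0 where there is no reading.
- calibration(name): a dict with "vfov" (degrees; the focal length in pixels is half the picture's height over the tangent of half this angle, whatever the lens; pixels are square), "cx", "cy" (the principal point, pixels), "k1" (the pictures are not rectified: a ray, as slopes to the right and down, at radius r is drawn at 1 + k1 r^2 times it, then the intrinsics apply), "R" (3x3) and "t" (3): a world point X has camera coordinates R X + t. Camera axes: x right, y down, z forward; pixel columns grow to the right and rows downward; lengths in m; the calibration is good to about 2 mm. A picture is of the moment at which its call begins: read the wrist's pose just before it. calibration takes no time and is no camera call; for the wrist camera it gives the pose at the moment of the call.
A pose or a line that the arm cannot do raises Unreachable and nothing moves.
- finish_job(): hands the job in; it is judged then, once.
Trained networks look in the newest picture that a camera, given by its name, has taken for a name from the list of things; names that differ only in an ending like _2 or _b are one class to them, and where a whole thing is asked for, a point or a joint stands for the part that bears it (a point fixed in the world has none). Each returns a list of dicts, best first, with "confidence" (0 to 1); they miss things now and then, are a little off and sometimes report something else, mostly with a low value. They report only what shows in the picture. A call takes as long as a camera call. They do not tell look-alikes from the thing itself.
- silhouettes(camera, target): "pixels" (480x640 bool, what is visible of it) and "at" ([column, row] in pixels, amid what is visible of it).
The state is a dict: "time": time; "qpos": joint angles; "qd": joint speeds; "tau": joint torques, N m; "position": TCP position; "orientation": TCP orientation; "contact_force": force on the tool from outside, world axes, zero at the start; "moment": the same for the moment, N m; "gripper_width": opening from 0.0 (shut) to 1.0 (fully open); "grip_force": force on a finger pad.
Only numpy, scipy, OpenCV 4.12 (cv2) and the standard library are available. Lean on these libraries where they do the work, as an engineer would, in place of code of your own. Each camera call takes 0.05 s, during which the arm holds its last target. There are 200 camera calls.

## Task

On the shop counter, sweep the two red-foil chocolate coins along the counting tray's plate into its trough, without lifting them off the tray. Then close the trough's blue lid fully over them. Leave the gold coin where it lies.

Things in the scene. Friction and masses are not known exactly. Their poses are not given: they have to be found in the camera images.
- tray: fixed white tray, yaw within 20 deg. Origin under the plate's centre at counter height, z up. Plate: top 28 mm up, x +-95, y +-75 mm, with rims 5 mm thick and 34 mm high just outside it at both x ends and the -y side. On the +y side it drops, without a rim, into the black-floored trough: y 75 to 141, x +-95, floor 10 mm up, outer wall y 141-146, 34 mm high. A coin pushed over the edge drops in.
- lid (a joint): blue trough lid, 200 (tray x) x 74 x 5 mm, yellow lip on top (70 x 8 x 7 mm, 66 mm from hinge). Hinge along tray x at y 146, 36 mm up. Rad: 0 = shut, level over the trough; 1.57 = upright. Starts at 1.65 to 1.95 (its stop), leaning away from the plate, free edge about 105 mm up. Turns lightly when pushed from outside towards the plate; below about 1.3 it sinks shut by itself in 2 s.
- red_a_center (a point): centre of a red-foil chocolate coin: a rigid disc 36 mm across, 10 mm thick, about 15 g, lying flat and loose on the plate. The 3 coins start about 60 mm apart along the tray's x, in any order, y -15 to +35 mm in its frame. To be swept into the trough.
- red_b_center (a point): centre of a red-foil chocolate coin: a rigid disc 36 mm across, 10 mm thick, about 15 g, lying flat and loose on the plate. The 3 coins start about 60 mm apart along the tray's x, in any order, y -15 to +35 mm in its frame. To be swept into the trough.
- gold_center (a point): centre of a gold-foil chocolate coin: a rigid disc 36 mm across, 10 mm thick, about 15 g, lying flat and loose on the plate. The 3 coins start about 60 mm apart along the tray's x, in any order, y -15 to +35 mm in its frame. Stays where it is.
Things that resemble listed ones, but are neither listed nor needed, are in the scene too. Leave any turquoise look-alike of the part that bears red_b_center alone.

How it is judged:
By the outcome, as a careful person would: the job done as asked, in the order asked, and still so for the second after the job is handed in, with the robot touching nothing.
It also fails if it takes over 51 s, if anything falls off the work surface, if the arm or the gripper's body presses on something with over 40 N, if the wrist force passes 120 N, or if a joint passes its speed limit or range.

## Working session

There is one attempt and no reset: what is moved stays moved. The work goes in short steps, each a Python script; the robot and the scene stay as the last script left them, time stands still between calls to the robot, and variables do not carry over. Pictures are saved under pics/ and viewed, at most 10 in all, crops included, and the job is handed in when it is done.

```bash
ls; mkdir -p pics
cat > h.py <<'E'
from plant import *
import numpy as np, cv2
def px2w(cam,uv,depth=None,z=None,cal=None):
    c=cal or calibration(cam); f=240/np.tan(np.radians(c["vfov"])/2)
    uv=np.atleast_2d(np.asarray(uv,float))
    K=np.array([[f,0,c["cx"]],[0,f,c["cy"]],[0,0,1]])
    n=cv2.undistortPoints(uv.reshape(-1,1,2),K,np.array([c["k1"],0,0,0.])).reshape(-1,2) 
    r=np.c_[n,np.ones(len(n))]; R=np.array(c["R"]); t=np.array(c["t"])
    o=-R.T@t; d=r@R
    if z is not None: s=(z-o[2])/d[:,2]
    else: s=np.asarray(depth)
    return o+d*s[:,None]
E
python3 - <<'E'
from h import *
for n in("top","side"):
    p,d=camera(n); cv2.imwrite(f"pics/{n}0.png",p[...,::-1]); np.save(f"{n}d.npy",d)
    c=calibration(n); print(n,c["vfov"],c["k1"],-np.array(c["R"]).T@np.array(c["t"]))
    for t in ("red_a_center","gold_center","tray","lid"):
        for s in silhouettes(n,t):
            m=s["pixels"]; ys,xs=np.nonzero(m); dd=d[ys,xs]; k=dd>0
            W=px2w(n,np.c_[xs,ys][k],dd[k]) if k.any() else np.zeros((1,3))
            print(t,round(s["confidence"],2),np.round(s["at"]),m.sum(),np.median(W,0).round(3),W.min(0).round(3),W.max(0).round(3), p[ys,xs].mean(0).round())
print(get_state()["time"])
E
```

```text
pics
top 52.59735110086521 0.022044137216940582 [ 0.46780198 -0.03577713  0.73985452]
red_a_center 0.73 [359. 319.] 490 [ 0.484 -0.082  0.038] [ 0.467 -0.099  0.032] [ 0.501 -0.064  0.041] [199.  59.  52.]
gold_center 0.72 [362. 277.] 481 [ 0.542 -0.085  0.038] [ 0.524 -0.103  0.026] [ 0.559 -0.068  0.042] [197. 161.  78.]
tray 0.79 [317. 267.] 24502 [ 0.558 -0.022  0.028] [ 0.426 -0.19  -0.003] [0.724 0.127 0.108] [130. 137. 142.]
lid 0.97 [248. 240.] 4644 [0.585 0.073 0.078] [ 0.489  0.03  -0.003] [0.687 0.113 0.108] [ 31.  62. 114.]
side 51.694758388507175 -0.047150192624270566 [0.41691976 0.50483708 0.36238103]
red_a_center 0.83 [399. 256.] 423 [ 0.484 -0.075  0.037] [ 0.467 -0.113  0.026] [ 0.502 -0.064  0.039] [197.  81.  75.]
gold_center 0.83 [354. 247.] 384 [ 0.542 -0.079  0.037] [ 0.525 -0.112  0.027] [ 0.566 -0.067  0.039] [197. 152.  95.]
tray 0.96 [334. 276.] 18207 [0.545 0.034 0.028] [ 0.425 -0.259 -0.002] [0.796 0.113 0.106] [156. 151. 155.]
lid 0.71 [292. 281.] 6071 [0.574 0.08  0.074] [ 0.489 -0.126 -0.002] [0.783 0.113 0.106] [ 73.  83. 114.]
0.5
```

View pics/top0.png

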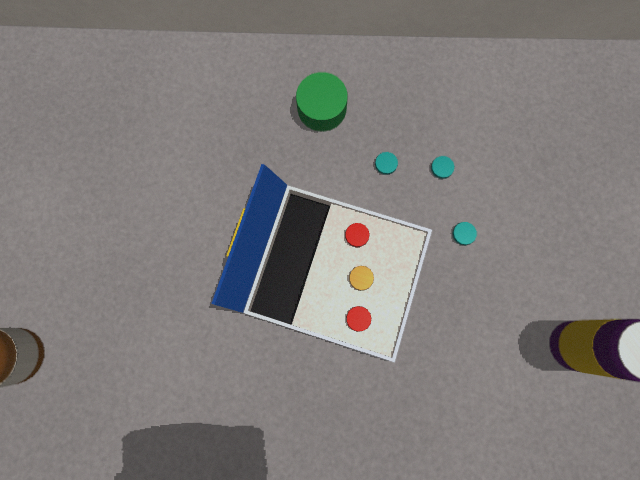

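View pics/side0.png

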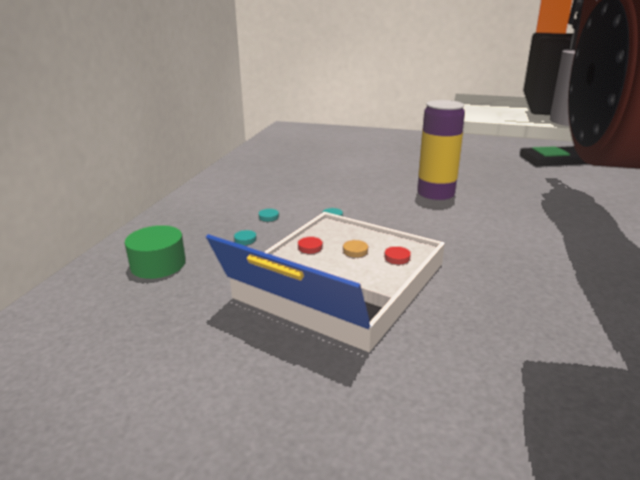

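The top view shows red coins at (357,235) and (359,319), with the gold one between them at (362,278), all on the plate. The three turquoise look-alikes at (387,163), (443,167) and (465,233) are off the tray. Only the two red discs fit the description. Next I'll compute the tray pose from its outer rim corners and confirm the coins in a crop.

Run:
```python
from h import *
import json
im=cv2.imread("pics/top0.png"); 
C=px2w("top",[[431,230],[394,361],[246,313],[288,187]],z=.034)[:,:2]
M=np.array([[.1,-.08],[-.1,-.08],[-.1,.146],[.1,.146]])
mc,mm=C.mean(0),M.mean(0); H=(M-mm).T@(C-mc); a=np.arctan2(H[0,1]-H[1,0],H[0,0]+H[1,1])
R=np.array([[np.cos(a),-np.sin(a)],[np.sin(a),np.cos(a)]]); o=mc-R@mm
print(np.degrees(a),o,(C-(M@R.T+o)).round(4).tolist())
hsv=cv2.cvtColor(im,cv2.COLOR_BGR2HSV)
out={}
for n,lo,hi in(("red",(0,130,100),(8,255,255)),("gold",(14,110,120),(25,255,255))):
    k,l,st,ce=cv2.connectedComponentsWithStats(cv2.inRange(hsv,lo,hi))
    for i in range(1,k):
        if 200<st[i,4]<900:
            w=px2w("top",[ce[i]],z=.037)[0,:2]; t=R.T@(w-o); print(n,ce[i].round(1),st[i,4],w.round(4),t.round(4)); out.setdefault(n,[]).append(t.tolist())
json.dump(dict(a=float(a),o=o.tolist(),coins=out),open("tray.json","w"))
cv2.imwrite("pics/crop0.png",cv2.resize(im[160:380,200:450],None,fx=2.6,fy=2.6))
d=np.load("topd.npy")
for s in silhouettes("top","lid")[:1]:
    ys,xs=np.nonzero(s["pixels"]); W=px2w("top",np.c_[xs,ys],d[ys,xs]); k=W[:,2]>.05
    T=(W[k,:2]-o)@R; q=np.polyfit(W[k,2],T[:,1],1); print("lid y vs z",q,"angle",np.pi/2+np.arctan(q[0]), T.min(0),T.max(0))
```

```text
-15.804348875382212 [ 0.54239437 -0.08551297] [[-0.0009, 0.002], [0.0019, 0.0021], [0.001, -0.0031], [-0.002, -0.001]]
red [356.8 234.3] 441 [ 0.6059 -0.078 ] [0.059  0.0246]
red [358.4 318.4] 481 [ 0.4838 -0.0821] [-0.0573 -0.0127]
gold [361.1 277.5] 457 [ 0.5423 -0.0852] [-0.0002  0.0003]
lid y vs z [-0.09558774  0.17361009] angle 1.475498133842924 [-0.09868694  0.0275402 ] [0.10113562 0.1836789 ]
```

View pics/crop0.png

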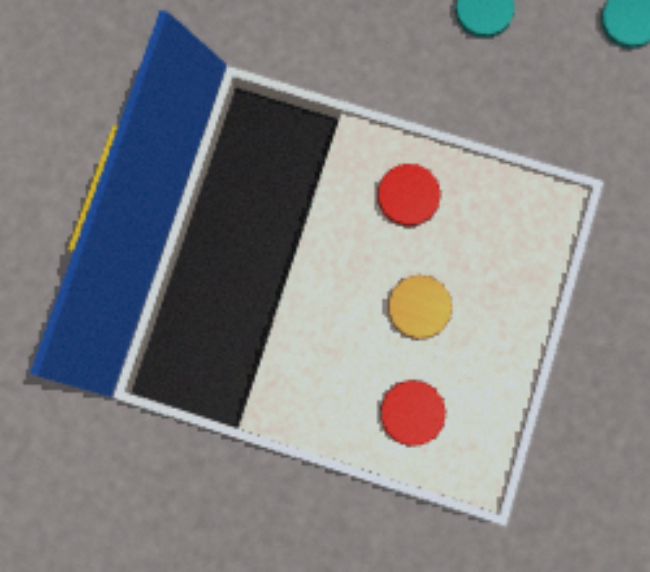

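The crop confirms the two red coins on either side of the gold one. Sweeping now.

```bash
cat >> h.py <<'E'
import json
from scipy.spatial.transform import Rotation
T=json.load(open("tray.json")); ca,sa=np.cos(T["a"]),np.sin(T["a"]); TR=np.array([[ca,-sa],[sa,ca]])
def P(x,y,z): return [*(TR@[x,y]+T["o"]),z]
def ori(s=1):
    X=np.array([*TR[:,0],0]);Y=np.array([*TR[:,1],0])
    q=Rotation.from_matrix(np.c_[s*Y,s*X,[0,0,-1]]).as_quat(); return [q[3],*q[:3]]
E
python3 - <<'E'
from h import *
q0=get_state()["qpos"]
js={s:inverse_kinematics(P(-.057,-.05,.1),ori(s)) for s in(1,-1)}
for s in js: print(s,None if js[s] is None else np.round(js[s],2))
s=min((s for s in js if js[s] is not None),key=lambda s:abs(js[s][5]))
Q=ori(s); print("s",s)
move_gripper(.15)
reds=T["coins"]["red"]
for x,y in sorted(reds):
    y0=max(y-.018-.011-.010,-.058)
    move_to(P(x,y0,.10),Q); move_l(P(x,y0,.0305),max_speed=.1)
    st=get_state(); print(st["time"],st["position"],st["contact_force"],st["gripper_width"])
    move_l(P(x,.071,.0305),max_speed=.07)
    st=get_state(); print(st["time"],st["position"],st["contact_force"])
    move_l(P(x,.066,.10),max_speed=.15)
move_to(P(.06,-.08,.2),Q)
p,d=camera("top"); cv2.imwrite("pics/top1.png",p[60:400,150:500,::-1].repeat(2,0).repeat(2,1)[:600]); 
print(get_state()["time"])
E
```

```text
1 [-0.51 -0.22 -0.46  1.34  0.    1.33]
-1 [-0.51 -0.22 -0.46  1.34  0.   -1.81]
s 1
4.0 [ 0.47356142 -0.11989722  0.03103782] [0.65238601 0.26094677 1.03337047] 0.14756427417197088
5.9 [ 0.50657901 -0.00183846  0.03050075] [-0.1616182   0.41170682  0.56296928]
7.9833 [ 0.59551188 -0.11552302  0.03093275] [-1.21511536 -0.11077817  0.90921242] 0.15423468233590631
9.35 [ 0.6184856  -0.03366108  0.0305392 ] [ 0.96516736 -0.40130572  0.30843149]
10.7583
```

View pics/top1.png

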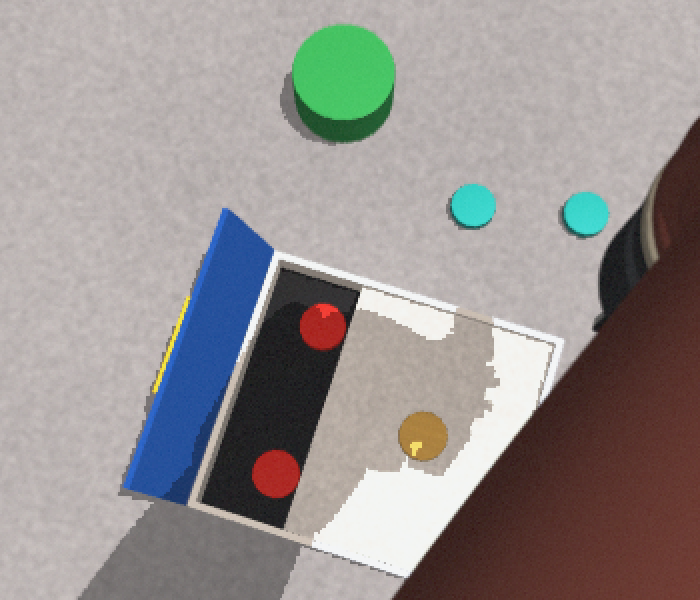

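Both reds, at crop (323,326) and (276,473), are in the trough. Gold is still on the plate at (422,436). I'll check from depth whether the reds lie flat on the trough floor.

Run:
```python
from h import *
for n in("top","side"):
    p,d=camera(n); hsv=cv2.cvtColor(p,cv2.COLOR_RGB2HSV)
    if n=="side": cv2.imwrite("pics/side1.png",p[150:400,150:500,::-1].repeat(2,0).repeat(2,1))
    for nm,lo,hi in(("red",(0,130,60),(8,255,255)),("gold",(14,110,60),(25,255,255))):
        k,l,s,c=cv2.connectedComponentsWithStats(cv2.inRange(hsv,lo,hi))
        for i in range(1,k):
            if 60<s[i,4]<1500:
                ys,xs=np.nonzero((l==i)&(d>0)); W=px2w(n,np.c_[xs,ys],d[ys,xs]); t=(W[:,:2]-T["o"])@TR
                if abs(t.mean(0)).max()<.2: 
                    print(n,nm,s[i,4],t.mean(0).round(4),np.percentile(W[:,2],[5,50,95]).round(4))
```

```text
top red 245 [-0.0191 -0.0093] [0.6563 0.6588 0.6616]
top red 74 [-0.0254 -0.0099] [0.658  0.6614 0.663 ]
top red 440 [0.0586 0.0958] [0.0173 0.0202 0.022 ]
top red 466 [-0.0572  0.0951] [0.0177 0.0199 0.0222]
top gold 452 [-0.0002  0.0003] [0.036  0.0381 0.0401]
side red 84 [-0.0698  0.0914] [0.0106 0.0191 0.0202]
side gold 311 [-0.0032  0.0064] [0.0302 0.0372 0.0385]
side gold 399 [-0.0014  0.1812] [0.0907 0.096  0.0985]
```

Both reds lie flat on the trough floor (tops at about 20 mm) and gold hasn't moved. Now the lid.

Run:
```python
from h import *
Q=ori(1)
move_gripper(0)
move_l(P(.0,.0,.22),max_speed=.2); move_l(P(0,.232,.22),max_speed=.2); move_l(P(0,.232,.078),max_speed=.12)
st=get_state(); print(st["time"],st["contact_force"])
move_l(P(0,.130,.078),max_speed=.06)
st=get_state(); print(st["time"],st["contact_force"])
move_l(P(0,.19,.2),max_speed=.2); wait(2.2)
move_to(P(0,-.15,.3),Q)
for n in("top","side"):
    p,d=camera(n)
    if n=="side": cv2.imwrite("pics/side1.png",p[150:400,150:500,::-1].repeat(2,0).repeat(2,1))
    S=silhouettes(n,"lid")
    for s in S[:1]:
        ys,xs=np.nonzero(s["pixels"]&(d>0)); W=px2w(n,np.c_[xs,ys],d[ys,xs]); t=(W[:,:2]-T["o"])@TR
        k=(abs(t[:,0])<.09)&(t[:,1]>.08)&(t[:,1]<.145)&(W[:,2]<.2)
        q=np.polyfit(t[k,1],W[k,2],1); print(n,s["confidence"],k.sum(),"slope",q[0],np.percentile(W[k,2],[5,50,95]).round(4),t[k].min(0),t[k].max(0))
print(get_state()["time"])
```

```text
14.4417 [0.38101854 0.10421192 0.44882295]
16.2917 [ 0.65041701  0.44387334 -0.04087007]
top 0.68 5440 slope -0.016923433021082047 [0.0393 0.0413 0.0437] [-0.08998729  0.08000644] [0.08997868 0.14499464]
side 0.89 4617 slope -0.027321545696704693 [0.0396 0.0406 0.0436] [-0.08999512  0.08001156] [0.08997485 0.14499563]
20.8583
```

View pics/side1.png

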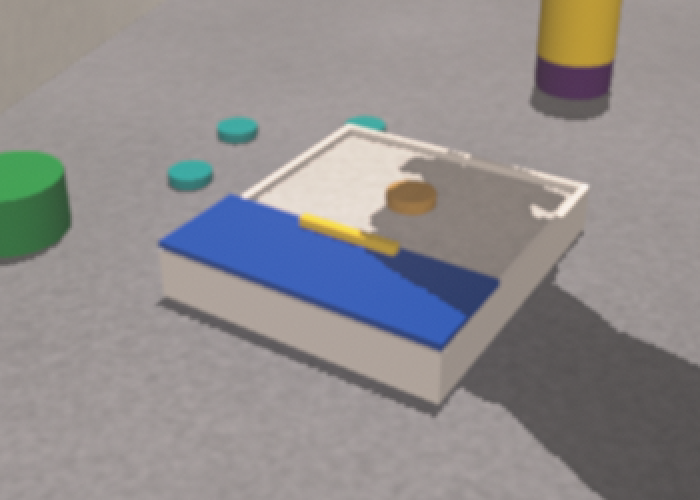

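The lid lies flat over the trough and gold is still on the plate. I'll check once more that the lid is level, leaving the lip out of the fit, then hand in.

Run:
```python
from h import *
wait(1)
p,d=camera("side"); ys,xs=np.nonzero(d>0); W=px2w("side",np.c_[xs,ys],d[ys,xs]); t=(W[:,:2]-T["o"])@TR
k=(abs(t[:,0])>.045)&(abs(t[:,0])<.09)&(t[:,1]>.08)&(t[:,1]<.14)&(W[:,2]>.03)&(W[:,2]<.1)
q=np.polyfit(t[k,1],W[k,2],1); print(q[0],W[k,2].mean())
if abs(q[0])<.02: print(finish_job(),get_state()["time"])
```

```text
-0.0030534720406251896 0.04059891798994923
the job is handed in; nothing more can be done
the job is handed in; nothing more can be done
```

I swept both red coins along the plate into the trough and shut the blue lid level over them. The gold coin was left in place and the job is handed in, with about 22 s of the 51 s used; no verdict came back.

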